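Turn a flatbread over in a folding pan

TASK

The flatbread lies scored side up in one half of the open folding pan on the hob. Turn it over without touching it: by its handle, swing the half with the bread up and over until the pan is folded fully shut, so that the bread slides to the hinge and tumbles into the other half, then lay the emptied half back open, flat on the hob, so that the bread is left lying flat in the other half with its scored side down. Never let the swinging half drop, keep the pan standing in its place on the hob, and leave the things around it alone.

Things in the scene. Friction and masses are not known exactly. Their poses are not given: they have to be found in the camera images.
- hob: Portable black glass-top hob, 300 mm (its x) by 330 mm (its y), glass 45 mm above the worktop; it does not move. Origin: centre of its underside on the worktop; x points away from the touch strip at its front, z up.
- pan: Empty half of the loose grey folding pan: two equal trays hinged along one side, open like a book, a handle oppopoint the hinge on each. Origin: under the middle of the hinge line, at the underside. x along the hinge, y across this half to its handle (the other half, with the bread, lies towards -y), z up. Outside of each: 124 mm along x, 122 across. This half 0.6 kg, the other 0.42.
- pan_hinge (a point): Middle of the hinge axis: pan frame (0, 0, 30 mm); the axis runs along the pan's x at rim height. Each half has upright 4 mm walls on all four sides, also at the hinge, a 4 mm floor and is 26 mm deep inside; inside 116 mm along the hinge; this half's inside runs from y = 5 to 119 mm, the other's from -7.5 to -119 mm (its hinge-side wall is 6.5 mm).
- pan_leaf (a joint): Angle of the other half, where the bread starts: 0 = lying open flat on the glass, 1.57 = standing upright on the hinge, 3.14 = folded fully shut, upside down on the first half, rim on rim. Little friction (0.04 N m), no latch: unheld and empty it falls open from below about 1.7, shut from beyond 1.95. Lifting it by the handle takes 2 to 3 N.
- leaf_handle (a point): Grip point of that half's handle, a flat-sided black bar 22 mm wide (along the hinge), 12 mm thick, 86 mm long; the point is 25 mm from its free end on the bar's middle. Pan open: pan frame (0, -202, 16 mm), 61 mm above the worktop. It circles the hinge axis at 202.5 mm. Pinched across the 22 mm with a light grip (20 to 25 N), the bar can turn between the finger pads.
- pan_handle (a point): The same point on the handle of the empty half: pan frame (0, 202, 16 mm). When the pan is shut the other handle lies parallel above this one, middle 28 mm above middle (16 mm of air between), so fingers lowered too far beside it take both handles and lift the whole pan.
- flatbread: Square flatbread, 96 x 96 x 20 mm, 70 to 140 g: one face flat, the other scored into nine pillows. Origin: centre of the flat face; z points out of the scored face (up at the start). Slides at 25 to 36 degrees of tilt; topples just past upright, then slopes with one edge on the hinge-side rim until the closing half pushes it off and it drops flat (origin 24 mm above the underside).
- honey: Honey jar, 62 mm wide, 86 mm tall, bystander; origin: centre of its underside.
- peppermill: Dark wooden pepper mill, 58 mm wide, 170 mm tall, bystander; origin: centre of its underside.
- spice: Spice jar, 44 mm wide, 100 mm tall, bystander; origin: centre of its underside.
- loose_lemon: Lemon, 83 x 58 x 58 mm, bystander; origin: centre of its underside.
- loose_apple: Apple, 80 mm wide, 69 mm tall, bystander; origin: centre of its underside.

How it is judged:
On the way:
1. The half with the bread has been swung over and the pan is folded fully shut (joint above 3.05 rad), with the bread turned over inside (value of joint pan_leaf above 3.05 rad and angle between flatbread's own z axis and vertical above 2.7 rad), for 0.1 s.
At the end, for the whole second after the job is handed in: The pan lies open and flat on the hob (joint below 0.06 rad, pan level and within 60 mm of where it stood), the bread lies flat on the floor of the other half with its scored face down (its z axis within 0.1 rad of straight down, inside the walls), everything at rest (value of joint pan_leaf below 0.06 rad and angle between flatbread's own z axis and vertical above 3.04 rad and y of flatbread in the frame of pan between 0.045 and 0.079 m and x of flatbread in the frame of pan between -0.02 and 0.02 m and z of flatbread in the frame of pan between 0.02 and 0.028 m and height (world z) of pan between 0.041 and 0.049 m and angle between pan's own z axis and vertical below 0.04 rad and distance of pan from where it was at the start of the episode below 0.06 m and linear speed of each of flatbread, pan below 0.02 m/s); the robot touches nothing.
It fails at once if The robot touches the bread (more than 0.5 N) (contact force between any of the fingers, the arm and flatbread above 0.5 N).
It fails at once if The swinging half is let drop (falls open or shut faster than 5 rad/s) (velocity of joint pan_leaf above 5 rad/s or velocity of joint pan_leaf below -5 rad/s).
It fails at once if The pan is tipped (half on the hob more than 0.35 rad from level) or dragged more than 60 mm (angle between pan's own z axis and vertical above 0.35 rad or distance of pan from where it was at the start of the episode above 0.06 m).
It fails at once if A thing standing around is pushed more than 30 mm (distance of any of honey, peppermill, spice, loose_lemon, loose_apple from where it was at the start of the episode above 0.03 m).
It also fails if it takes over 67 s, if anything falls off the work surface, if the arm or the gripper's body presses on something with over 40 N, if the wrist force passes 120 N, or if a joint passes its speed limit or range.

ROBOT

A 7-joint arm with a two-finger parallel gripper is mounted at the origin on a cart in front of the work surface, level with it; the furniture and walls round the work are solid. World frame = base frame: x ahead of the robot, y to its left, z up, the work surface at z = 0. Lengths are in m, angles in rad, forces in N, time in s.
With the tool pointing down it reaches from about 0.425 to 0.875 m from the base axis. Payload 9.9 kg.
Tool frame: the origin (TCP) lies midway between the tips of the shut fingers; the grasp point (between the pads) lies 19 mm behind it; z points along the fingers, y is the line along which they close (so a half turn about z gives the same grasp; the last joint's range is limited). The gripper opens to 85 mm and grips with 20 to 120 N. Pads are 22 mm wide; open, the fingers measure 114 mm over their backs; the gripper's body (76 mm by 85 mm) begins 54 mm behind the grasp point. The pads swing forward as they close: fully open they stand 13 mm farther back than shut.
Start: joints at [1.098, 0.576, 0.025, 1.437, -0.015, 1.129, -0.057], TCP at [0.256, -0.625, 0.231] pointing down, gripper open.
Joint ranges: [-2.76, 2.76], [-0.34, 2.15], [-1.52, 1.57], [0.19, 2.46], [-1.09, 4.23], [0.17, 1.99], [-2.82, 2.82]. Speed limits (rad/s): [2.22, 2.22, 3.01, 3.01, 3.14, 3.14, 3.14].

INTERFACE

Orientations are given as a 3x3 rotation matrix whose columns are the frame's x, y, z axes.
In Python, from plant import arm, capture, get_state gives the robot as it stands (arm), with the cameras as plain functions and the readings as plain functions.
- The arm moves only by the shell command python3 inch.py 'ROWS' [FORCE]. ROWS is a JSON list that holds a single list of rows (three levels of brackets), with 1 to 12 rows, each of 7 numbers: a rotation vector rx, ry, rz in rad, then dx, dy, dz in m, then the finger opening in m; each row is the pose to reach, as a shift and turn from the pose commanded when the command began, along the tool's axes at that moment; what a row does not reach only later rows make up. A row lasts 1/12 s, in which the tool goes at most 0.0417 m and 0.125 rad, less where a joint would pass 70% of its speed; a pose out of reach is approached as far as the arm can. The fingers move at their own pace and stop on an object; FORCE is the grip in N (left out, the last holds). Time passes only in rows, so rows that do not move let the fingers close. It prints the time, the measured TCP pose, the force, the opening and the grip force at its end. Input that does not fit is refused with a message, and nothing moves.
- get_state(): the state, without advancing time (a new reading comes with each control period).
- capture(name): name is "scene" or "side" or "wrist"; returns a dict with "img" (420x560x3 uint8, blue, green, red), "z_map" (420x560 float32, m along the optical axis (not along the pixel's ray), 0 where there is no reading), "fx", "fy", "cx", "cy" (pixels), "eye" and "rotation" of the camera in the world. Camera axes: x right, y up, looking along -z (the intrinsics and any distortion apply to the point x, -y, -z); pixel columns grow to the right and rows downward; lengths in m; the calibration is good to about 2 mm. The wrist camera is an equidistant fisheye: a pixel r from the principal point sees the ray r / f radians off the axis. A picture is of the moment at which its call begins.
- arm.finish_job(): hands the job in; it is judged then, once.
The state is a dict: "t": time; "joints": joint angles; "dq": joint speeds; "joint_torque": joint torques, N m; "position": TCP position; "tool_rot": TCP orientation; "force": force on the tool from outside, world axes, zero at the start; "moment": the same for the moment, N m; "width": finger opening in m; "grip_force": force on a finger pad.
Only numpy, scipy, OpenCV 4.12 (cv2) and the standard library are available. Lean on these libraries where they do the work, as an engineer would, in place of code of your own. Each camera call takes 0.05 s, during which the arm holds its last target. There are 200 camera calls.

## Working session

There is one attempt and no reset: what is moved stays moved. The work goes in short steps, Python scripts to look and compute and a shell command to move; the robot and the scene stay as the last step left them, time stands still between calls to the robot, and variables do not carry over. Pictures are saved under pics/ and viewed, at most 10 in all, crops included, and the job is handed in when it is done.

```bash
ls; mkdir -p pics; cat > h.py <<'E'
import numpy as np, cv2
from plant import arm, capture, get_state
np.set_printoptions(precision=4,suppress=True)
def cap(n,fn=None):
    c=capture(n)
    if fn: cv2.imwrite('pics/'+fn,c['img'])
    np.save('pics/'+n+'.npy',c,allow_pickle=True)
    return c
def load(n): return np.load('pics/'+n+'.npy',allow_pickle=True).item()
def ray(c,u,v):
    x=(u-c['cx'])/c['fx'];y=(v-c['cy'])/c['fy']
    return np.array(c['rotation'])@np.array([x,-y,-1.])
def pt(c,u,v):
    z=c['z_map'][int(v),int(u)]
    return np.array(c['eye'])+z*ray(c,u,v)
def atz(c,u,v,h):
    r=ray(c,u,v);e=np.array(c['eye']);return e+r*(h-e[2])/r[2]
E
python3 - <<'E'
from h import *
for n in('scene','side'):
    c=cap(n,n+'.png');print(n,c['eye'],c['fx'],c['cx'],c['cy'],[k for k in c]);print(np.array(c['rotation']))
s=get_state();print(s['t'],s['position'],s['tool_rot'],s['width'])
a,b=load('scene'),load('side')
cv2.imwrite('pics/s1.png',a['img']);
E
```

```text
inch.py
pics
plant.py
scene [-0.0649  0.5832  1.0963] 453.85368465650134 277.93986415707786 212.0510300601507 ['img', 'z_map', 'fx', 'fy', 'cx', 'cy', 'eye', 'rotation']
[[-0.7328  0.5116 -0.4486]
 [-0.6804 -0.5459  0.4889]
 [ 0.0053  0.6635  0.7481]]
side [0.1313 1.0684 0.8704] 513.2901879557515 280.3365485336491 214.29860321311253 ['img', 'z_map', 'fx', 'fy', 'cx', 'cy', 'eye', 'rotation']
[[-0.9317  0.2163 -0.292 ]
 [-0.3627 -0.5064  0.7823]
 [ 0.0213  0.8347  0.5502]]
0.1 [ 0.2557 -0.6242  0.2305] [[ 0.9254  0.3791 -0.0007]
 [ 0.3791 -0.9254  0.0014]
 [-0.0001 -0.0016 -1.    ]] 0.08532207943185155
```

View pics/scene.png

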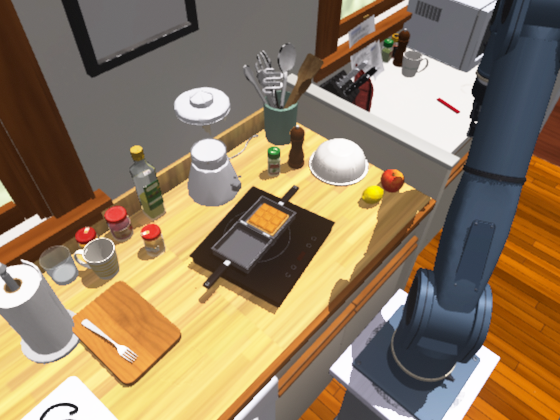

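View pics/side.png

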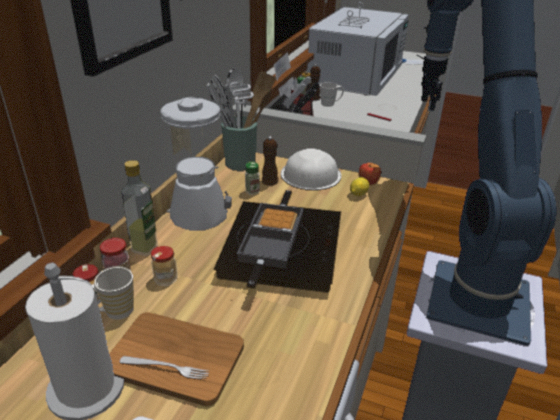

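The scene image shows the pan on the hob. The bread half's handle is near (289,194), the empty half's handle near (217,273), and the mill behind the bread's handle near (297,147). The side image shows the same handles at (287,199) and (256,270). I'll enlarge both.

```bash
python3 - <<'E'
from h import *
a,b=load('scene'),load('side')
A=cv2.resize(a['img'][170:310,190:340],None,fx=4,fy=4,interpolation=cv2.INTER_CUBIC)[:, :]
B=cv2.resize(b['img'][180:300,210:350],None,fx=4,fy=4,interpolation=cv2.INTER_CUBIC)
cv2.imwrite('pics/A.png',A);cv2.imwrite('pics/B.png',B)
for n,c,l in(('scene',a,[(297,187),(290,194),(285,200),(218,273),(210,282),(268,217),(313,244)]),('side',b,[(289,196),(286,203),(254,275),(256,268),(278,219)])):
    for p in l: print(n,p,pt(c,*p))
E
```

```text
scene (297, 187) [ 0.5833 -0.2126  0.0627]
scene (290, 194) [ 0.5766 -0.1714  0.0664]
scene (285, 200) [ 0.5704 -0.1412  0.0669]
scene (218, 273) [0.5223 0.1819 0.0641]
scene (210, 282) [0.5144 0.2172 0.0678]
scene (268, 217) [ 0.5582 -0.0521  0.0709]
scene (313, 244) [ 0.406  -0.0823  0.0453]
side (289, 196) [ 0.5729 -0.1855  0.0617]
side (286, 203) [ 0.565  -0.1388  0.0656]
side (254, 275) [0.5191 0.1999 0.0682]
side (256, 268) [0.5254 0.1734 0.0678]
side (278, 219) [ 0.5534 -0.0446  0.0701]
```

View pics/A.png

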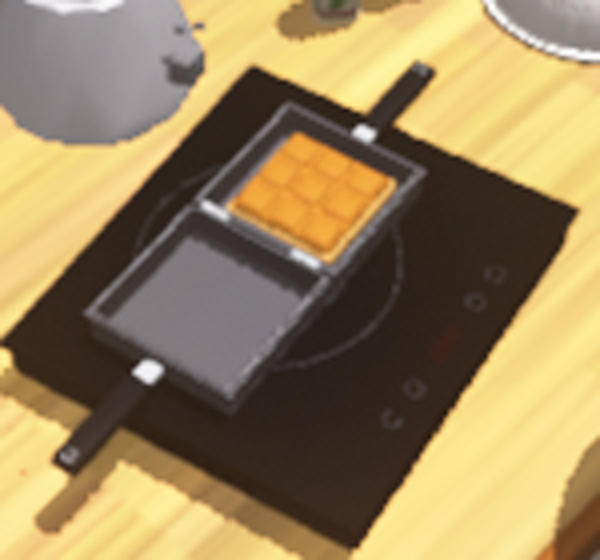

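View pics/B.png

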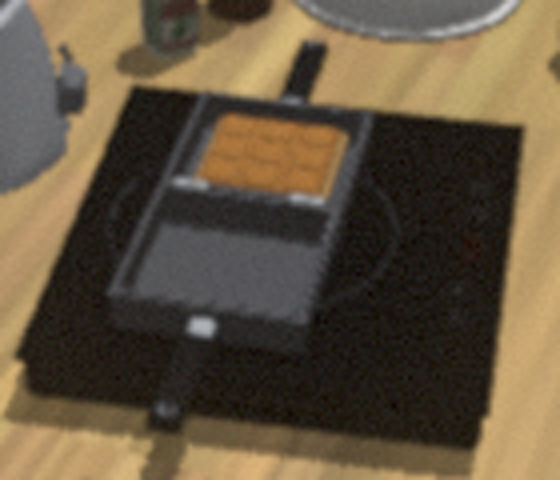

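Crop A (4×, offset 190,170) shows the bar-end holes at (421,70) and (69,455) and the hinge clips at (214,211) and (306,260). Crop B (offset 210,180) shows the bar ends at (314,47) and (166,412) and the clips at (190,184) and (309,201). I'll triangulate these.

```bash
cat >> h.py <<'E'
def tri(c1,p1,c2,p2):
    r1,r2=ray(c1,*p1),ray(c2,*p2);r1/=np.linalg.norm(r1);r2/=np.linalg.norm(r2)
    M=np.zeros((3,3));v=np.zeros(3)
    for c,r in((c1,r1),(c2,r2)):
        P=np.eye(3)-np.outer(r,r);M+=P;v+=P@np.array(c['eye'])
    x=np.linalg.solve(M,v);g=abs(np.cross(r1,r2)/np.linalg.norm(np.cross(r1,r2))@(np.array(c1['eye'])-c2['eye']))
    return x,g
E
python3 - <<'E'
from h import *
a,b=load('scene'),load('side')
f=lambda p,o:(o[0]+(p[0]+.5)/4-.5,o[1]+(p[1]+.5)/4-.5)
for n,p,q,h in(('leafend',(421,70),(314,47),.067),('panend',(69,455),(166,412),.067),('clipL',(214,211),(190,184),.076),('clipR',(306,260),(309,201),.076),('leafbase',(364,132),(293,98),.07),('panbase',(148,370),(202,327),.07)):
    P,Q=f(p,(190,170)),f(q,(210,180))
    print(n,*tri(a,P,b,Q),'depth',pt(a,*P),pt(b,*Q),'atz',atz(a,*P,h),atz(b,*Q,h))
# pointcloud near pan: handle top points
for nm,c in(('scene',a),('side',b)):
    v,u=np.mgrid[170:310,190:340];z=c['z_map'][170:310,190:340]
    R=np.stack([(u-c['cx'])/c['fx'],-(v-c['cy'])/c['fy'],-np.ones(u.shape)],-1)*z[...,None]
    X=R@np.array(c['rotation']).T+np.array(c['eye'])
    img=c['img'][170:310,190:340].max(-1)
    for lo,hi in((-.235,-.13),(.15,.24)):
        m=(X[...,2]>.055)&(X[...,2]<.078)&(X[...,1]>lo)&(X[...,1]<hi)&(abs(X[...,0]-.55)<.06)&(img<70)&(z>0)
        Y=X[m];print(nm,m.sum(),Y.mean(0),np.median(Y[:,2]),Y[:,1].min(),Y[:,1].max(),np.polyfit(Y[:,1],Y[:,0],1))
E
```

```text
leafend [ 0.5838 -0.2039  0.0665] 0.002816655742952086 depth [ 0.5828 -0.2013  0.0707] [ 0.5827 -0.2038  0.0656] atz [ 0.5852 -0.2042  0.067 ] [ 0.5819 -0.2017  0.067 ]
panend [0.5162 0.2258 0.067 ] 0.0026062412654901898 depth [0.5183 0.225  0.0659] [0.5155 0.2251 0.0656] atz [0.5177 0.2254 0.067 ] [0.5148 0.2266 0.067 ]
clipL [0.5907 0.0183 0.0787] 0.002735059259943316 depth [0.5927 0.0175 0.0781] [0.5901 0.0172 0.077 ] atz [0.594  0.0163 0.076 ] [0.5907 0.0159 0.076 ]
clipR [0.5094 0.0054 0.0787] 0.00294683297044193 depth [0.5123 0.0036 0.0765] [ 0.5103 -0.0004  0.0734] atz [0.5126 0.0033 0.076 ] [0.5091 0.003  0.076 ]
leafbase [ 0.5682 -0.1193  0.0728] 0.0015523686360459834 depth [ 0.576  -0.1273  0.0617] [ 0.574  -0.1369  0.0605] atz [ 0.5709 -0.1216  0.07  ] [ 0.5689 -0.1228  0.07  ]
panbase [0.5287 0.1429 0.0662] 0.0029642529432718067 depth [0.5322 0.141  0.0631] [0.5311 0.1345 0.058 ] atz [0.5282 0.144  0.07  ] [0.5252 0.1482 0.07  ]
scene 97 [ 0.5773 -0.1651  0.0663] 0.06625556974956459 -0.20905761922970356 -0.13073294059094753 [-0.1336  0.5552]
scene 164 [0.5219 0.1854 0.066 ] 0.06640739463990109 0.1500585537198625 0.23291211532085632 [-0.173  0.554]
side 75 [ 0.5768 -0.1677  0.0658] 0.0660460886381703 -0.20946012220380972 -0.13207276357430353 [-0.153   0.5511]
side 216 [0.5184 0.1966 0.0648] 0.06521083146749102 0.15032525936779173 0.23549285863782543 [-0.1448  0.5469]
```

```bash
python3 - <<'E'
from h import *
a,b=load('scene'),load('side')
for n,c,l in(('scene',a,dict(mill=(297,150),millbase=(296,166),spice=(273,160),dome=(338,160),lemon=(373,194),apple=(393,180),part1=(400,125),part2=(440,150),hobR=(331,230),hobB=(253,188))),
 ('side',b,dict(mill=(270,165),millbase=(270,183),spice=(252,178),dome=(311,165),part=(400,140),lemon=(360,187)))):
    for k,p in l.items(): print(n,k,pt(c,*p))
O=np.array([.550,.011,.075]);yp=np.array([-.1554,.9878,0]);xp=np.array([.9878,.1554,0])
s=get_state();R=np.array(s['tool_rot']);p=np.array(s['position'])
Rt=np.stack([yp,xp,[0,0,-1]],1)
from scipy.spatial.transform import Rotation as Ro
print('rotvec',Ro.from_matrix(R.T@Rt).as_rotvec())
G=O-.202*yp-[0,0,.014];print('grip',G)
for h in(.2,.046): print(R.T@(np.r_[G[:2],h]-p), Rt.T@(np.r_[G[:2],h]-p))
# height map profile along path
v,u=np.mgrid[0:420,0:560]
for c in(a,b):
    z=c['z_map'];X=(np.stack([(u-c['cx'])/c['fx'],-(v-c['cy'])/c['fy'],-np.ones(u.shape)],-1)*z[...,None])@np.array(c['rotation']).T+np.array(c['eye'])
    X=X[z>0]
    for t in np.linspace(0.25,1,7):
        q=p+t*(G-p);m=(np.hypot(X[:,0]-q[0],X[:,1]-q[1])<.09)
        print(q[:2],m.sum(),np.sort(X[m,2])[-5:] if m.sum() else '')
    m=(np.hypot(X[:,0]-G[0],X[:,1]-G[1])<.12)&(X[:,2]>.075);print('near grip',m.sum(),X[m].min(0) if m.any() else '',X[m].max(0) if m.any() else '')
E
```

```text
scene mill [ 0.6894 -0.3325  0.08  ]
scene millbase [ 0.686  -0.3271  0.012 ]
scene spice [ 0.7164 -0.2419  0.0771]
scene dome [ 0.5603 -0.3945  0.0732]
scene lemon [ 0.3933 -0.3654  0.0497]
scene apple [ 0.377  -0.4514  0.0617]
scene part1 [ 0.5671 -0.8205 -0.0234]
scene part2 [ 0.3008 -0.5649  0.1631]
scene hobR [ 0.4205 -0.1914  0.0003]
scene hobB [ 0.6963 -0.1256  0.0441]
side mill [ 0.6922 -0.3249  0.0744]
side millbase [ 0.6914 -0.3249  0.0063]
side spice [ 0.7222 -0.246   0.0594]
side dome [ 0.5709 -0.3891  0.069 ]
side part [ 0.3111 -0.5246  0.1512]
side lemon [ 0.3933 -0.3587  0.0418]
rotvec [-0.0014 -0.0009 -1.338 ]
grip [ 0.5814 -0.1885  0.061 ]
[ 0.4666 -0.2797  0.0309] [0.3798 0.3894 0.0305]
[ 0.4666 -0.2794  0.1849] [0.3798 0.3894 0.1845]
[ 0.3371 -0.5153] 4497 [0.6368 0.6369 0.6381 0.6412 0.6428]
[ 0.3778 -0.4609] 2798 [0.1655 0.1658 0.166  0.1661 0.1668]
[ 0.4185 -0.4064] 1974 [0.0676 0.0677 0.0679 0.0682 0.0717]
[ 0.4593 -0.3519] 2006 [0.0656 0.066  0.0675 0.0677 0.0714]
[ 0.5    -0.2975] 1877 [0.0558 0.0573 0.0574 0.0574 0.0626]
[ 0.5407 -0.243 ] 1369 [0.0706 0.0707 0.071  0.0711 0.0726]
[ 0.5814 -0.1885] 1192 [0.076  0.0761 0.0765 0.0769 0.0782]
near grip 24 [ 0.5056 -0.1159  0.0752] [ 0.6263 -0.0941  0.0788]
[ 0.3371 -0.5153] 3912 [0.5877 0.5878 0.5883 0.5887 0.5892]
[ 0.3778 -0.4609] 2277 [0.1633 0.1641 0.1642 0.1644 0.1646]
[ 0.4185 -0.4064] 1562 [0.0658 0.0659 0.0664 0.0665 0.068 ]
[ 0.4593 -0.3519] 1681 [0.0646 0.065  0.0657 0.0699 0.0708]
[ 0.5    -0.2975] 1263 [0.0518 0.0518 0.0549 0.0551 0.0567]
[ 0.5407 -0.243 ] 706 [0.0684 0.0685 0.0687 0.0693 0.0693]
[ 0.5814 -0.1885] 543 [0.0744 0.0748 0.0748 0.0749 0.0773]
near grip 12 [ 0.5054 -0.1163  0.0752] [ 0.624  -0.0797  0.0773]
```

The measurements agree. The hinge is at (0.550, 0.011) with a yaw of about 8.9°. The bar's top measures 0.0665, and its grip point is (0.581, -0.189, 0.061). The path to it is clear at the current height.

```bash
python3 inch.py '[[[0,0,-0.1,0.02,-0.012,0,0.06],[0,0,-0.22,0.06,-0.036,0,0.06],[0,0,-0.34,0.1,-0.06,0,0.06],[0,0,-0.46,0.135,-0.081,0,0.06],[0,0,-0.58,0.17,-0.102,0,0.06],[0,0,-0.7,0.205,-0.123,0,0.06],[0,0,-0.82,0.24,-0.144,0,0.06],[0,0,-0.94,0.275,-0.165,0,0.06],[0,0,-1.06,0.31,-0.186,0,0.06],[0,0,-1.18,0.345,-0.207,0,0.06],[0,0,-1.3,0.38,-0.228,0,0.06],[0,0,-1.338,0.4,-0.24,0,0.06]]]' 22
python3 inch.py '[[[0,0,0,0,0,0,0.06],[0,0,0,0,0,0,0.06]]]'
python3 - <<'E'
from h import *
O=np.array([.550,.011,.075]);yp=np.array([-.1554,.9878,0]);G=O-.202*yp
s=get_state();R=np.array(s['tool_rot']);p=np.array(s['position']);print(s['t'],s['joints']);print(R)
for h in(.11,.046): print(R.T@(np.r_[G[:2],h]-p))
E
```

```text
t: 1.1
position: [0.5373, -0.2463, 0.2313]
tool_rot: [[-0.166, 0.986, 0.001], [0.986, 0.166, 0.002], [0.002, 0.001, -1.0]]
force: [0.3, -0.5, 0.1]
width: 0.0597
grip_force: 0.0
t: 1.27
position: [0.5358, -0.249, 0.2309]
tool_rot: [[-0.159, 0.987, -0.0], [0.987, 0.159, 0.001], [0.001, -0.0, -1.0]]
force: [-0.1, -0.3, -0.3]
width: 0.0599
grip_force: 0.0
1.2667 [ 0.6058  0.467  -0.3807  1.6592  0.1928  1.0532  0.3256]
[[-0.1586  0.9873 -0.0004]
 [ 0.9873  0.1586  0.0009]
 [ 0.0009 -0.0002 -1.    ]]
[0.0524 0.0546 0.1209]
[0.0523 0.0546 0.1849]
```

```bash
python3 inch.py '[[[0,0,0,0.02,0.02,0,0.06],[0,0,0,0.04,0.04,0.01,0.06],[0,0,0,0.0525,0.0545,0.04,0.06],[0,0,0,0.0525,0.0545,0.08,0.06],[0,0,0,0.0525,0.0545,0.12,0.06],[0,0,0,0.0525,0.0545,0.12,0.06]]]'
python3 - <<'E'
from h import *
c=cap('wrist');s=get_state()
cv2.imwrite('pics/w.png',c['img'])
print(s['position'],c['eye'],c['fx'],c['cx'],c['cy'])
E
```

```text
t: 1.77
position: [0.5755, -0.1912, 0.1042]
tool_rot: [[-0.154, 0.988, -0.012], [0.988, 0.154, 0.002], [0.004, -0.011, -1.0]]
force: [-1.5, 0.4, -0.7]
width: 0.0603
grip_force: 0.0
[ 0.5773 -0.1917  0.108 ] [ 0.5648 -0.1095  0.2476] 325.19226210127806 278.31736964112764 212.70537154128945
```

View pics/w.png

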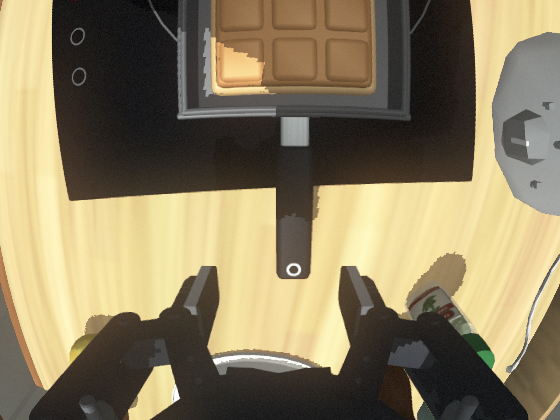

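The wrist image shows the bar running along columns 277–310, with its end hole at (293,269). The finger tips are at columns 212 and 345. The bar lies slightly to the +y tool side of the jaw centre, so I'll compute its position from this view.

```bash
cat >> h.py <<'E'
def wr(c,u,v,h):
    d=np.array([u-c['cx'],v-c['cy']]);r=np.hypot(*d);t=r/c['fx'];k=np.sin(t)/r
    R=np.array(c['rotation'])@np.array([d[0]*k,-d[1]*k,-np.cos(t)]);e=np.array(c['eye']);return e+R*(h-e[2])/R[2]
E
python3 - <<'E'
from h import *
c=load('wrist')
for n,p in dict(hole=(293,269),basemid=(295,146),neck=(295,118)).items(): print(n,wr(c,*p,.067))
O=np.array([.550,.011,.075]);yp=np.array([-.1554,.9878,0]);G=O-.202*yp
s=get_state();R=np.array(s['tool_rot']);p=np.array(s['position']);print(s['t'],p);print(R)
print(R.T@(np.r_[G[:2],.046]-p))
E
```

```text
hole [ 0.587  -0.2048  0.067 ]
basemid [ 0.5753 -0.1293  0.067 ]
neck [ 0.5728 -0.1139  0.067 ]
1.8167 [ 0.5773 -0.1917  0.108 ]
[[-0.1534  0.9881 -0.0083]
 [ 0.9882  0.1534  0.0011]
 [ 0.0024 -0.008  -1.    ]]
[0.0023 0.005  0.0619]
```

```bash
python3 inch.py '[[[0,0,0,0,0.002,0.015,0.06],[0,0,0,0,0.002,0.035,0.06],[0,0,0,0,0.002,0.055,0.06],[0,0,0,0,0.002,0.064,0.06],[0,0,0,0,0.002,0.064,0.06],[0,0,0,0,0.002,0.064,0.06]]]'
python3 inch.py '[[[0,0,0,0,0,0,0.04],[0,0,0,0,0,0,0.01],[0,0,0,0,0,0,0.01],[0,0,0,0,0,0,0.01],[0,0,0,0,0,0,0.01],[0,0,0,0,0,0,0.01]]]' 23
```

```text
t: 2.32
position: [0.5833, -0.1911, 0.0489]
tool_rot: [[-0.154, 0.988, 0.001], [0.988, 0.154, -0.001], [-0.001, 0.001, -1.0]]
force: [0.3, 0.4, 1.6]
width: 0.0603
grip_force: 0.0
t: 2.82
position: [0.5835, -0.1905, 0.0486]
tool_rot: [[-0.155, 0.988, 0.002], [0.988, 0.155, -0.001], [-0.001, 0.002, -1.0]]
force: [-0.3, 0.2, 6.8]
width: 0.0214
grip_force: 25.8
```

```bash
python3 -c "
from math import *
R=.2025;f=.0692
for i in range(0,33):
    t=min(i*.1,pi);print('%.1f %.3f %.3f'%(t,R*(cos(f)-cos(t-f)),-R*(sin(t-f)+sin(f))),end=' | ')"
```

```text
0.0 0.000 -0.000 | 0.1 -0.000 -0.020 | 0.2 0.001 -0.040 | 0.3 0.005 -0.060 | 0.4 0.010 -0.080 | 0.5 0.018 -0.099 | 0.6 0.027 -0.117 | 0.7 0.038 -0.133 | 0.8 0.051 -0.149 | 0.9 0.065 -0.164 | 1.0 0.081 -0.176 | 1.1 0.098 -0.188 | 1.2 0.116 -0.197 | 1.3 0.134 -0.205 | 1.4 0.154 -0.211 | 1.5 0.174 -0.215 | 1.6 0.194 -0.216 | 1.7 0.214 -0.216 | 1.8 0.234 -0.214 | 1.9 0.254 -0.210 | 2.0 0.273 -0.204 | 2.1 0.292 -0.195 | 2.2 0.310 -0.186 | 2.3 0.326 -0.174 | 2.4 0.342 -0.161 | 2.5 0.355 -0.146 | 2.6 0.368 -0.130 | 2.7 0.379 -0.113 | 2.8 0.388 -0.095 | 2.9 0.395 -0.076 | 3.0 0.400 -0.056 | 3.1 0.403 -0.036 | 3.1 0.404 -0.028 |
```

```bash
python3 inch.py '[[[0,0,0,0,0,-0.01,0.01],[0,0,0,0,0,-0.02,0.01],[0,0,0,0.001,0,-0.03,0.01],[0,0,0,0.001,0,-0.04,0.01],[0,0,0,0.003,0,-0.05,0.01],[0,0,0,0.005,0,-0.06,0.01],[0,0,0,0.007,0,-0.07,0.01],[0,0,0,0.01,0,-0.08,0.01],[0,0,0,0.014,0,-0.09,0.01],[0,0,0,0.018,0,-0.099,0.01]]]'
python3 - <<'E'
from h import *
c=cap('side');cv2.imwrite('pics/m1.png',cv2.resize(c['img'][60:300,180:400],None,fx=2.5,fy=2.5))
s=get_state();print(s['position'],s['force'],s['moment'],s['width'])
E
```

```text
t: 3.65
position: [0.5799, -0.172, 0.1474]
tool_rot: [[-0.156, 0.988, 0.0], [0.988, 0.156, -0.0], [-0.0, 0.0, -1.0]]
force: [0.4, 2.4, -4.6]
width: 0.0216
grip_force: 24.2
[ 0.5807 -0.1712  0.1491] [-0.4958  1.6236 -2.5017] [0.2692 0.2363 0.0105] 0.02159770038596372
```

View pics/m1.png

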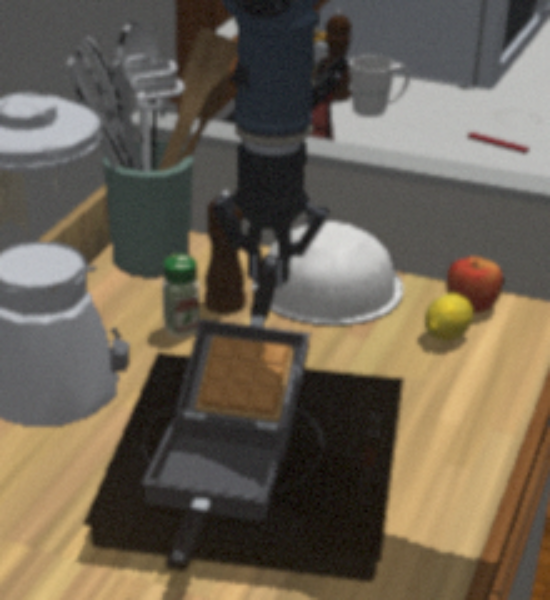

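The leaf is lifting cleanly in the picture: it is tilted about 0.5 rad, with the bread slid to the hinge near (245,385) and the fingers on the bar at (265,270). I'll continue to upright.

```bash
python3 inch.py '[[[0,0,0,0.004,0,-0.009,0.01],[0,0,0,0.009,0,-0.018,0.01],[0,0,0,0.014,0,-0.026,0.01],[0,0,0,0.02,0,-0.034,0.01],[0,0,0,0.026,0,-0.042,0.01],[0,0,0,0.033,0,-0.05,0.01],[0,0,0,0.04,0,-0.058,0.01],[0,0,0,0.047,0,-0.065,0.01],[0,0,0,0.055,0,-0.071,0.01],[0,0,0,0.063,0,-0.077,0.01],[0,0,0,0.071,0,-0.083,0.01],[0,0,0,0.08,0,-0.089,0.01]]]'
python3 inch.py '[[[0,0,0,0.009,0,-0.005,0.01],[0,0,0,0.018,0,-0.009,0.01],[0,0,0,0.027,0,-0.013,0.01],[0,0,0,0.036,0,-0.017,0.01],[0,0,0,0.046,0,-0.02,0.01],[0,0,0,0.056,0,-0.023,0.01],[0,0,0,0.066,0,-0.025,0.01],[0,0,0,0.076,0,-0.027,0.01],[0,0,0,0.086,0,-0.028,0.01],[0,0,0,0.096,0,-0.028,0.01]]]'
```

```text
t: 4.7
position: [0.5675, -0.0928, 0.2359]
tool_rot: [[-0.155, 0.988, 0.0], [0.988, 0.155, -0.0], [-0.0, 0.0, -1.0]]
force: [0.7, 0.1, -5.0]
width: 0.0211
grip_force: 25.5
t: 5.53
position: [0.5526, 0.0022, 0.264]
tool_rot: [[-0.155, 0.988, 0.001], [0.988, 0.155, -0.0], [-0.0, 0.001, -1.0]]
force: [-1.5, -2.2, 4.6]
width: 0.0213
grip_force: 30.1
```

```bash
python3 inch.py '[[[0,0,0,0.007,0,0,0.01],[0,0,0,0.014,0,0,0.01],[0,0,0,0.02,0,0,0.01],[0,0,0,0.027,0,0.001,0.01],[0,0,0,0.034,0,0.001,0.01],[0,0,0,0.04,0,0.002,0.01],[0,0,0,0.047,0,0.003,0.01],[0,0,0,0.054,0,0.005,0.01],[0,0,0,0.06,0,0.006,0.01],[0,0,0,0.06,0,0.006,0.01],[0,0,0,0.06,0,0.006,0.01],[0,0,0,0.06,0,0.006,0.01]]]'
python3 - <<'E'
from h import *
c=cap('scene');cv2.imwrite('pics/m2.png',cv2.resize(c['img'][100:300,160:380],None,fx=2.5,fy=2.5))
s=get_state();print(s['position'],s['force'],s['moment'],s['width'])
E
```

```text
t: 6.53
position: [0.5436, 0.0608, 0.2575]
tool_rot: [[-0.155, 0.988, 0.001], [0.988, 0.155, 0.0], [0.0, 0.001, -1.0]]
force: [3.1, 0.4, 4.7]
width: 0.0215
grip_force: 28.9
[0.5436 0.0607 0.2575] [3.5225 2.04   5.4294] [ 0.1393 -0.6697  0.038 ] 0.02129991884244583
```

View pics/m2.png

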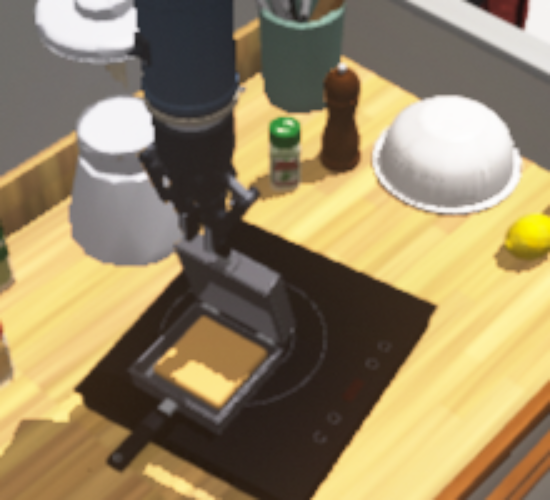

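The bread has toppled, flat face up at (210,360), and the leaf is at about 1.9 rad. I'll continue closing, slowly at the end.

```bash
python3 inch.py '[[[0,0,0,0.01,0,0.003,0.01],[0,0,0,0.019,0,0.006,0.01],[0,0,0,0.029,0,0.01,0.01],[0,0,0,0.038,0,0.015,0.01],[0,0,0,0.047,0,0.019,0.01],[0,0,0,0.056,0,0.024,0.01],[0,0,0,0.064,0,0.03,0.01],[0,0,0,0.072,0,0.036,0.01],[0,0,0,0.08,0,0.042,0.01],[0,0,0,0.088,0,0.049,0.01],[0,0,0,0.095,0,0.056,0.01],[0,0,0,0.101,0,0.064,0.01]]]'
python3 inch.py '[[[0,0,0,0.007,0,0.008,0.01],[0,0,0,0.013,0,0.016,0.01],[0,0,0,0.019,0,0.024,0.01],[0,0,0,0.024,0,0.033,0.01],[0,0,0,0.029,0,0.042,0.01],[0,0,0,0.033,0,0.051,0.01],[0,0,0,0.037,0,0.06,0.01],[0,0,0,0.04,0,0.07,0.01],[0,0,0,0.043,0,0.08,0.01],[0,0,0,0.045,0,0.09,0.01]]]'
```

```text
t: 7.58
position: [0.5279, 0.1635, 0.1941]
tool_rot: [[-0.157, 0.988, 0.002], [0.988, 0.157, 0.004], [0.003, 0.003, -1.0]]
force: [0.1, 10.5, 9.6]
width: 0.0217
grip_force: 31.6
t: 8.42
position: [0.5197, 0.207, 0.1029]
tool_rot: [[-0.157, 0.988, -0.001], [0.988, 0.157, 0.002], [0.002, -0.0, -1.0]]
force: [0.6, 6.1, 1.9]
width: 0.0213
grip_force: 37.9
```

```bash
python3 inch.py '[[[0,0,0,0.001,0,0.007,0.01],[0,0,0,0.002,0,0.013,0.01],[0,0,0,0.003,0,0.019,0.01],[0,0,0,0.004,0,0.024,0.01],[0,0,0,0.004,0,0.028,0.01],[0,0,0,0.004,0,0.028,0.01],[0,0,0,0.004,0,0.028,0.01],[0,0,0,0.004,0,0.028,0.01]]]'
python3 - <<'E'
from h import *
c=cap('side');cv2.imwrite('pics/m3.png',cv2.resize(c['img'][100:320,180:380],None,fx=2.7,fy=2.7))
s=get_state();print(s['position'],s['force'],s['moment'],s['width'])
E
```

```text
t: 9.08
position: [0.5191, 0.2096, 0.0749]
tool_rot: [[-0.156, 0.988, -0.001], [0.988, 0.156, 0.001], [0.001, -0.001, -1.0]]
force: [-0.5, 5.3, 0.5]
width: 0.0215
grip_force: 38.4
[0.5191 0.2095 0.075 ] [-0.9714  4.3179  1.2293] [0.7375 0.0753 0.1863] 0.0215278139880559
```

View pics/m3.png

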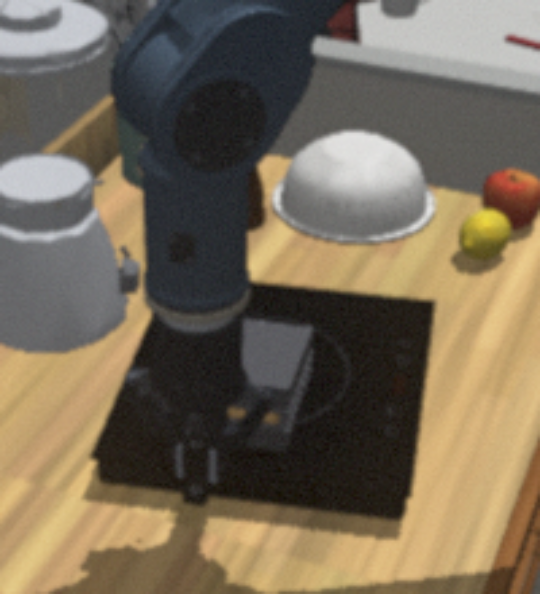

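The pan looks shut, with the leaf's underside up at (275,350). I'll check its height and level from the depth map.

```bash
python3 inch.py '[[[0,0,0,0,0,0.002,0.01],[0,0,0,0,0,0.003,0.01],[0,0,0,0,0,0.003,0.01]]]'
python3 - <<'E'
from h import *
O=np.array([.550,.011,.045]);yp=np.array([-.1554,.9878,0]);xp=np.array([.9878,.1554,0])
v,u=np.mgrid[0:420,0:560]
for n in('side','scene'):
    c=cap(n);z=c['z_map'];X=(np.stack([(u-c['cx'])/c['fx'],-(v-c['cy'])/c['fy'],-np.ones(u.shape)],-1)*z[...,None])@np.array(c['rotation']).T+np.array(c['eye'])-O
    X=X[z>0];y=X@yp;x=X@xp;m=(abs(x)<.065)&(y>-.01)&(y<.125)&(X[:,2]>.045)&(X[:,2]<.085)
    A=np.c_[y[m],x[m],np.ones(m.sum())];print(n,m.sum(),np.linalg.lstsq(A,X[m,2],rcond=None)[0],np.median(X[m,2]),y[m].min(),y[m].max(),x[m].min(),x[m].max())
E
```

```text
t: 9.38
position: [0.5192, 0.2095, 0.0719]
tool_rot: [[-0.156, 0.988, -0.001], [0.988, 0.156, 0.001], [0.001, -0.001, -1.0]]
force: [-0.4, 6.0, 0.4]
width: 0.0218
grip_force: 38.4
side 638 [0.0295 0.0386 0.0621] 0.06312349147675538 -0.008944536917170568 0.12303443817015883 -0.06493663900011938 0.06230797055716185
scene 1683 [0.0279 0.0318 0.0622] 0.06458439204834103 -0.006891933175841112 0.12478802702853833 -0.06464985997116822 0.0642806992994375
```

```bash
python3 inch.py '[[[0,0,0,0,0,0.001,0.01],[0,0,0,0,0,0.002,0.01],[0,0,0,0,0,0.002,0.01]]]'
python3 - <<'E'
from h import *
O=np.array([.550,.011,.045]);yp=np.array([-.1554,.9878,0]);xp=np.array([.9878,.1554,0])
v,u=np.mgrid[0:420,0:560]
for n in('side','scene'):
    c=cap(n);z=c['z_map'];X=(np.stack([(u-c['cx'])/c['fx'],-(v-c['cy'])/c['fy'],-np.ones(u.shape)],-1)*z[...,None])@np.array(c['rotation']).T+np.array(c['eye'])-O
    X=X[z>0];y=X@yp;x=X@xp;m=(abs(x)<.05)&(y>.01)&(y<.11)&(X[:,2]>.05)&(X[:,2]<.075)
    for _ in range(4):
        A=np.c_[y,x,np.ones(len(y))];k=np.linalg.lstsq(A[m],X[m,2],rcond=None)[0];m&=abs(A@k-X[:,2])<.004
    print(n,m.sum(),k,y[m].min(),y[m].max())
    # glass reference slope
    g=(abs(X[:,2])<.006)&(abs(y)<.13)&(abs(x)<.16)&(abs(x)>.08);print('glass',g.sum(),np.linalg.lstsq(A[g],X[g,2],rcond=None)[0])
E
```

```text
t: 9.73
position: [0.5192, 0.2095, 0.0699]
tool_rot: [[-0.156, 0.988, -0.001], [0.988, 0.156, 0.001], [0.001, -0.001, -1.0]]
force: [-0.8, 5.3, 0.7]
width: 0.0213
grip_force: 38.4
side 325 [0.0757 0.0072 0.0598] 0.010306719354617239 0.10997130465668993
glass 1987 [-0.0008 -0.002  -0.001 ]
scene 934 [0.0804 0.0022 0.0602] 0.010232588654310563 0.10998159445777751
glass 2513 [0.0003 0.0001 0.    ]
```

The fit gives a slope of about 0.078, so the joint is near 3.06 and the pan isn't quite shut. The bar has slipped in the pads. I'll profile it from the wrist depth.

```bash
python3 - <<'E'
from h import *
O=np.array([.550,.011,.045]);yp=np.array([-.1554,.9878,0]);xp=np.array([.9878,.1554,0])
v,u=np.mgrid[0:420,0:560]
c=cap('wrist');z=c['z_map'];dx=u-c['cx'];dy=v-c['cy'];r=np.hypot(dx,dy)+1e-9;t=r/c['fx'];k=np.tan(t)/r
X=(np.stack([dx*k,-dy*k,-np.ones(u.shape)],-1)*z[...,None])@np.array(c['rotation']).T+np.array(c['eye'])-O
X=X[(z>0)&(t<1.2)];y=X@yp;x=X@xp
for y0 in np.arange(-.02,.25,.01):
    o=[]
    for lo,hi in((-.05,-.03),(-.007,.007),(.03,.05)):
        m=(abs(y-y0)<.005)&(x>lo)&(x<hi)&(X[:,2]<.12);o.append(np.round(np.percentile(X[m,2],[10,50,90])*1000).tolist() if m.sum()>3 else None)
    print('%.2f'%y0,o)
cv2.imwrite('pics/w2.png',c['img'])
E
```

```text
-0.02 [None, None, None]
-0.01 [None, None, None]
0.00 [None, None, None]
0.01 [None, None, None]
0.02 [None, None, None]
0.03 [None, None, None]
0.04 [None, None, None]
0.05 [None, None, None]
0.06 [None, None, None]
0.07 [None, None, None]
0.08 [None, None, None]
0.09 [None, None, None]
0.10 [None, None, None]
0.11 [None, None, None]
0.12 [None, None, None]
0.13 [None, None, None]
0.14 [None, None, None]
0.15 [[-45.0, -27.0, -15.0], None, [-45.0, -45.0, -44.0]]
0.16 [[-45.0, -45.0, -44.0], None, [-45.0, -26.0, -2.0]]
0.17 [[-45.0, -45.0, -44.0], [64.0, 64.0, 64.0], [-45.0, -44.0, -44.0]]
0.18 [[-45.0, -44.0, -44.0], [64.0, 65.0, 65.0], [-45.0, -44.0, -44.0]]
0.19 [[-45.0, 85.0, 100.0], [65.0, 65.0, 66.0], [-44.0, 85.0, 100.0]]
0.20 [[-45.0, 84.0, 112.0], [-44.0, 65.0, 67.0], [-45.0, 83.0, 111.0]]
0.21 [[74.0, 96.0, 115.0], [22.0, 105.0, 116.0], [73.0, 94.0, 115.0]]
0.22 [[-45.0, -45.0, -43.0], [-44.0, 59.0, 67.0], [-45.0, -44.0, -43.0]]
0.23 [[-45.0, -45.0, -44.0], [-45.0, -45.0, -44.0], [-45.0, -44.0, -44.0]]
0.24 [[-45.0, -44.0, -44.0], [-45.0, -45.0, -44.0], [-45.0, -44.0, -43.0]]
```

View pics/w2.png

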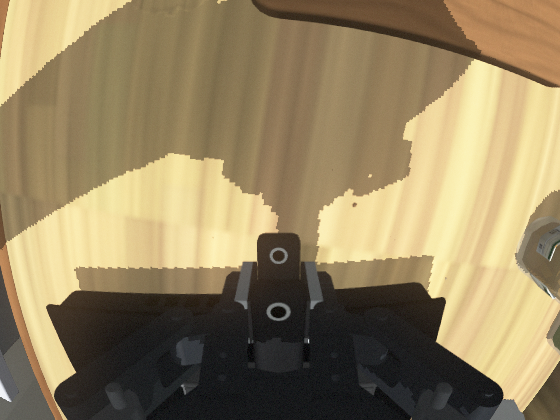

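The wrist picture shows both bar ends: the upper bar's hole at (278,312) and the lower bar's hole at (279,256). I'll read their heights.

```bash
python3 - <<'E'
from h import *
O=np.array([.550,.011,.045]);yp=np.array([-.1554,.9878,0]);xp=np.array([.9878,.1554,0])
c=load('wrist')
def P(u,v):
    d=np.array([u-c['cx'],v-c['cy']]);r=np.hypot(*d);k=np.tan(r/c['fx'])/r;z=c['z_map'][v,u]
    X=np.array(c['rotation'])@(np.array([d[0]*k,-d[1]*k,-1])*z)+np.array(c['eye'])-O
    return np.array([X@xp,X@yp,X[2]])
for p in((279,238),(279,245),(268,256),(279,256),(290,256),(279,268),(279,276),(279,285),(268,300),(268,312),(290,312),(279,325),(279,335),(279,350),(279,362),(244,290),(314,290)): print(p,P(*p))
s=get_state();print(s['joint_torque'],s['force'])
E
```

```text
(279, 238) [0.0012 0.2208 0.0205]
(279, 245) [0.0012 0.2181 0.0229]
(268, 256) [-0.0043  0.2118  0.0224]
(279, 256) [0.0012 0.2116 0.022 ]
(290, 256) [0.0067 0.2115 0.0217]
(279, 268) [0.0012 0.2048 0.0221]
(279, 276) [0.0012 0.2001 0.0219]
(279, 285) [0.0011 0.2197 0.0631]
(268, 300) [-0.0029  0.2157  0.0675]
(268, 312) [-0.003   0.2101  0.0673]
(290, 312) [0.0053 0.2099 0.0671]
(279, 325) [0.0011 0.2023 0.0655]
(279, 335) [0.0012 0.1976 0.0662]
(279, 350) [0.0012 0.1883 0.0653]
(279, 362) [0.0012 0.1808 0.065 ]
(244, 290) [-0.013   0.213   0.0563]
(314, 290) [0.0154 0.2124 0.0553]
[  2.9957 -68.2089  -1.6824 -17.298    0.7345   0.9883   0.0015] [-1.7262  5.1495 -0.0458]
```

The lower handle is level, with its top at 22 mm, so only the upper bar rides about 16 mm high, having slid up in the pads. The remaining gap is about 0.075 rad, which works out to under 4 rad/s even if it fell freely. I'll lower 2 mm, then ease the fingers open so the bar settles to the shut position.

```bash
python3 inch.py '[[[0,0,0,0,0,0.001,0.01],[0,0,0,0,0,0.0015,0.01],[0,0,0,0,0,0.0015,0.022],[0,0,0,0,0,0.0015,0.0225],[0,0,0,0,0,0.0015,0.023],[0,0,0,0,0,0.0015,0.024],[0,0,0,0,0,0.0015,0.025],[0,0,0,0,0,0.0015,0.026],[0,0,0,0,0,0.0015,0.026]]]' 20
cat > shut.py <<'E'
from h import *
O=np.array([.550,.011,.045]);yp=np.array([-.1554,.9878,0]);xp=np.array([.9878,.1554,0])
v,u=np.mgrid[0:420,0:560]
for n in('side','scene'):
    c=cap(n);z=c['z_map'];X=(np.stack([(u-c['cx'])/c['fx'],-(v-c['cy'])/c['fy'],-np.ones(u.shape)],-1)*z[...,None])@np.array(c['rotation']).T+np.array(c['eye'])-O
    X=X[z>0];y=X@yp;x=X@xp;m=(abs(x)<.05)&(y>.01)&(y<.11)&(X[:,2]>.05)&(X[:,2]<.075)
    for _ in range(4):
        A=np.c_[y,x,np.ones(len(y))];k=np.linalg.lstsq(A[m],X[m,2],rcond=None)[0];m&=abs(A@k-X[:,2])<.004
    print(n,m.sum(),k,y[m].min(),y[m].max())
c=cap('wrist')
def P(u,v):
    d=np.array([u-c['cx'],v-c['cy']]);r=np.hypot(*d);k=np.tan(r/c['fx'])/r;z=c['z_map'][v,u]
    X=np.array(c['rotation'])@(np.array([d[0]*k,-d[1]*k,-1])*z)+np.array(c['eye'])-O
    return np.array([X@xp,X@yp,X[2]])
for p in((268,250),(268,262),(268,285),(268,300),(279,330),(279,350),(279,362)): print(p,P(*p))
E
python3 shut.py
```

```text
t: 10.63
position: [0.5199, 0.2086, 0.0688]
tool_rot: [[-0.155, 0.988, -0.0], [0.988, 0.155, -0.0], [-0.0, -0.0, -1.0]]
force: [0.5, 0.4, -0.5]
width: 0.026
grip_force: 0.0
side 339 [ 0.0064 -0.0032  0.0586] 0.010035894644794372 0.1085412481195056
scene 962 [0.0038 0.0032 0.0599] 0.010113012066452666 0.10977546196092017
(268, 250) [-0.0036  0.2145  0.0218]
(268, 262) [-0.0028  0.221   0.0472]
(268, 285) [-0.0028  0.2123  0.0513]
(268, 300) [-0.003   0.2044  0.0508]
(279, 330) [0.0017 0.1871 0.0501]
(279, 350) [0.0018 0.1752 0.0508]
(279, 362) [0.0018 0.1665 0.0504]
```

The pan is fully shut: the leaf is level to 0.005 rad and the bar's top is at 50 mm as expected. I'll regrip slightly higher and compute the return arc.

```bash
python3 inch.py '[[[0,0,0,0,0,-0.002,0.026],[0,0,0,0,0,-0.004,0.026],[0,0,0,0,0,-0.004,0.02],[0,0,0,0,0,-0.004,0.01],[0,0,0,0,0,-0.004,0.01],[0,0,0,0,0,-0.004,0.01],[0,0,0,0,0,-0.004,0.01]]]' 25
python3 -c "
from math import *
R=.2045;f=.0685
P=lambda t:(-R*cos(t-f),-R*sin(t-f))
for a,b in((pi,2.55),(2.55,1.95),(1.95,1.35),(1.35,.75),(.75,.25),(.25,0)):
    n=round((a-b)/.05);A=P(a)
    print('%.2f:'%a,' | '.join('%.3f %.3f'%tuple(q-w for q,w in zip(P(a+(b-a)*(i+1)/n),A)) for i in range(n)))"
```

```text
t: 11.37
position: [0.5201, 0.209, 0.0732]
tool_rot: [[-0.155, 0.988, 0.001], [0.988, 0.155, 0.0], [0.0, 0.001, -1.0]]
force: [-1.7, -0.1, 5.6]
width: 0.0214
grip_force: 27.2
3.14: -0.001 -0.010 | -0.002 -0.020 | -0.004 -0.030 | -0.007 -0.040 | -0.010 -0.049 | -0.013 -0.059 | -0.017 -0.068 | -0.021 -0.077 | -0.026 -0.086 | -0.031 -0.095 | -0.036 -0.103 | -0.042 -0.111
2.55: -0.006 -0.008 | -0.013 -0.016 | -0.021 -0.023 | -0.028 -0.030 | -0.036 -0.036 | -0.044 -0.042 | -0.053 -0.048 | -0.062 -0.053 | -0.071 -0.058 | -0.080 -0.062 | -0.089 -0.066 | -0.099 -0.069
1.95: -0.010 -0.003 | -0.020 -0.005 | -0.030 -0.007 | -0.040 -0.009 | -0.050 -0.009 | -0.060 -0.010 | -0.071 -0.010 | -0.081 -0.009 | -0.091 -0.008 | -0.101 -0.006 | -0.111 -0.004 | -0.121 -0.001
1.35: -0.010 0.003 | -0.019 0.007 | -0.029 0.011 | -0.038 0.015 | -0.047 0.021 | -0.055 0.026 | -0.064 0.032 | -0.072 0.038 | -0.079 0.045 | -0.087 0.052 | -0.094 0.059 | -0.100 0.067
0.75: -0.006 0.008 | -0.012 0.016 | -0.017 0.025 | -0.022 0.034 | -0.027 0.043 | -0.031 0.053 | -0.035 0.062 | -0.038 0.072 | -0.040 0.082 | -0.042 0.092
0.25: -0.002 0.010 | -0.003 0.020 | -0.003 0.030 | -0.003 0.041 | -0.003 0.051
```

```bash
python3 inch.py '[[[0,0,0,-0.001,0,-0.01,0.01],[0,0,0,-0.002,0,-0.02,0.01],[0,0,0,-0.004,0,-0.03,0.01],[0,0,0,-0.007,0,-0.04,0.01],[0,0,0,-0.01,0,-0.049,0.01],[0,0,0,-0.013,0,-0.059,0.01],[0,0,0,-0.017,0,-0.068,0.01],[0,0,0,-0.021,0,-0.077,0.01],[0,0,0,-0.026,0,-0.086,0.01],[0,0,0,-0.031,0,-0.095,0.01],[0,0,0,-0.036,0,-0.103,0.01],[0,0,0,-0.042,0,-0.111,0.01]]]'
python3 inch.py '[[[0,0,0,-0.006,0,-0.008,0.01],[0,0,0,-0.013,0,-0.016,0.01],[0,0,0,-0.021,0,-0.023,0.01],[0,0,0,-0.028,0,-0.03,0.01],[0,0,0,-0.036,0,-0.036,0.01],[0,0,0,-0.044,0,-0.042,0.01],[0,0,0,-0.053,0,-0.048,0.01],[0,0,0,-0.062,0,-0.053,0.01],[0,0,0,-0.071,0,-0.058,0.01],[0,0,0,-0.08,0,-0.062,0.01],[0,0,0,-0.089,0,-0.066,0.01],[0,0,0,-0.099,0,-0.069,0.01]]]'
python3 - <<'E'
from h import *
O=np.array([.550,.011,.045]);yp=np.array([-.1554,.9878,0]);xp=np.array([.9878,.1554,0])
v,u=np.mgrid[0:420,0:560];c=cap('scene');z=c['z_map'];X=(np.stack([(u-c['cx'])/c['fx'],-(v-c['cy'])/c['fy'],-np.ones(u.shape)],-1)*z[...,None])@np.array(c['rotation']).T+np.array(c['eye'])-O
b=c['img'].astype(int);m=(z>0)&(X[...,2]>.0)&(X[...,2]<.12)&(abs(X@xp)<.05)&(X@yp>0.02)&(X@yp<.125)&(b[...,2]-b[...,0]>60)
A=np.c_[X[m]@yp,X[m]@xp,np.ones(m.sum())];print(m.sum(),np.linalg.lstsq(A,X[m][:,2],rcond=None)[0],A.min(0),A.max(0),np.median(X[m][:,2]))
E
```

```text
t: 12.37
position: [0.5265, 0.1667, 0.1846]
tool_rot: [[-0.155, 0.988, -0.0], [0.988, 0.155, -0.0], [-0.0, -0.0, -1.0]]
force: [-1.3, -1.2, -4.3]
width: 0.0212
grip_force: 26.3
t: 13.37
position: [0.542, 0.0692, 0.2536]
tool_rot: [[-0.156, 0.988, 0.0], [0.988, 0.156, 0.001], [0.001, 0.0, -1.0]]
force: [-4.2, 4.0, 7.1]
width: 0.0216
grip_force: 31.3
758 [-0.0088  0.0079  0.0241] [ 0.0201 -0.0482  1.    ] [0.0999 0.0461 1.    ] 0.023668116975916906
```

The bread lies flat in the empty half, with its top level at 24 mm. I'll continue opening.

```bash
python3 inch.py '[[[0,0,0,-0.01,0,-0.004,0.01],[0,0,0,-0.02,0,-0.007,0.01],[0,0,0,-0.03,0,-0.009,0.01],[0,0,0,-0.04,0,-0.011,0.01],[0,0,0,-0.05,0,-0.011,0.01],[0,0,0,-0.06,0,-0.012,0.01],[0,0,0,-0.071,0,-0.012,0.01],[0,0,0,-0.081,0,-0.011,0.01],[0,0,0,-0.091,0,-0.01,0.01],[0,0,0,-0.101,0,-0.008,0.01],[0,0,0,-0.111,0,-0.006,0.01],[0,0,0,-0.121,0,-0.003,0.01]]]'
python3 inch.py '[[[0,0,0,-0.01,0,0.003,0.01],[0,0,0,-0.019,0,0.007,0.01],[0,0,0,-0.029,0,0.011,0.01],[0,0,0,-0.038,0,0.015,0.01],[0,0,0,-0.047,0,0.021,0.01],[0,0,0,-0.055,0,0.026,0.01],[0,0,0,-0.064,0,0.032,0.01],[0,0,0,-0.072,0,0.038,0.01],[0,0,0,-0.079,0,0.045,0.01],[0,0,0,-0.087,0,0.052,0.01],[0,0,0,-0.094,0,0.059,0.01],[0,0,0,-0.1,0,0.067,0.01]]]'
python3 inch.py '[[[0,0,0,-0.006,0,0.008,0.01],[0,0,0,-0.012,0,0.016,0.01],[0,0,0,-0.017,0,0.025,0.01],[0,0,0,-0.022,0,0.034,0.01],[0,0,0,-0.027,0,0.043,0.01],[0,0,0,-0.031,0,0.053,0.01],[0,0,0,-0.035,0,0.062,0.01],[0,0,0,-0.038,0,0.072,0.01],[0,0,0,-0.04,0,0.082,0.01],[0,0,0,-0.042,0,0.092,0.01]]]'
python3 - <<'E'
from h import *
O=np.array([.550,.011,.045]);yp=np.array([-.1554,.9878,0]);xp=np.array([.9878,.1554,0])
v,u=np.mgrid[0:420,0:560];c=cap('scene');z=c['z_map'];X=(np.stack([(u-c['cx'])/c['fx'],-(v-c['cy'])/c['fy'],-np.ones(u.shape)],-1)*z[...,None])@np.array(c['rotation']).T+np.array(c['eye'])-O
m=(z>0)&(abs(X@xp)<.045)&(X@yp>-.105)&(X@yp<-.03)&(X[...,2]<.08)
A=np.c_[X[m]@yp,X[m]@xp,np.ones(m.sum())];print(m.sum(),np.linalg.lstsq(A,X[m][:,2],rcond=None)[0])
E
```

```text
t: 14.42
position: [0.5612, -0.0516, 0.2565]
tool_rot: [[-0.155, 0.988, 0.002], [0.988, 0.155, -0.001], [-0.001, 0.001, -1.0]]
force: [-1.9, -1.4, 8.7]
width: 0.0214
grip_force: 36.2
t: 15.42
position: [0.5774, -0.1519, 0.1892]
tool_rot: [[-0.154, 0.988, 0.003], [0.988, 0.154, -0.003], [-0.003, 0.002, -1.0]]
force: [1.2, -8.1, 9.3]
width: 0.0216
grip_force: 40.3
t: 16.25
position: [0.5831, -0.1932, 0.0962]
tool_rot: [[-0.154, 0.988, 0.001], [0.988, 0.154, -0.003], [-0.003, 0.001, -1.0]]
force: [1.0, -7.0, 2.1]
width: 0.0216
grip_force: 41.1
692 [-0.3157  0.0029  0.002 ]
```

```bash
python3 inch.py '[[[0,0,0,-0.002,0,0.01,0.01],[0,0,0,-0.003,0,0.02,0.01],[0,0,0,-0.003,0,0.028,0.01],[0,0,0,-0.003,0,0.036,0.01],[0,0,0,-0.003,0,0.042,0.01],[0,0,0,-0.003,0,0.048,0.01],[0,0,0,-0.003,0,0.053,0.01],[0,0,0,-0.003,0,0.053,0.01],[0,0,0,-0.003,0,0.053,0.01]]]'
cat > lev.py <<'E'
from h import *
O=np.array([.550,.011,.045]);yp=np.array([-.1554,.9878,0]);xp=np.array([.9878,.1554,0])
v,u=np.mgrid[0:420,0:560]
for n in('scene','side'):
    c=cap(n);z=c['z_map'];X=(np.stack([(u-c['cx'])/c['fx'],-(v-c['cy'])/c['fy'],-np.ones(u.shape)],-1)*z[...,None])@np.array(c['rotation']).T+np.array(c['eye'])-O
    m=(z>0)&(abs(X@xp)<.045)&(X@yp>-.105)&(X@yp<-.045)&(X[...,2]<.022)
    A=np.c_[X[m]@yp,X[m]@xp,np.ones(m.sum())];k=np.linalg.lstsq(A,X[m][:,2],rcond=None)[0];print(n,'leaf floor',m.sum(),k)
    m=(z>0)&(X[...,2]>.055-.045)&(X[...,2]<.045)&(abs(X@xp)<.02)&(X@yp<-.125)&(X@yp>-.19);q=X[m];print('bar',m.sum(),np.percentile(q[:,2],90) if m.any() else '')
    b=c['img'].astype(int);m=(z>0)&(X[...,2]>.0)&(X[...,2]<.06)&(abs(X@xp)<.058)&(X@yp>-.02)&(X@yp<.13)&(b[...,2]-b[...,0]>60)
    A=np.c_[X[m]@yp,X[m]@xp,np.ones(m.sum())];print('bread',np.linalg.lstsq(A,X[m][:,2],rcond=None)[0],np.percentile(A,[1,99],axis=0)[:,:2],np.median(X[m][:,2]))
E
python3 lev.py
```

```text
t: 17.05
position: [0.5828, -0.1938, 0.0429]
tool_rot: [[-0.155, 0.988, -0.001], [0.988, 0.155, -0.0], [-0.0, -0.001, -1.0]]
force: [0.1, -5.2, -0.2]
width: 0.0213
grip_force: 40.0
scene leaf floor 459 [-0.0497  0.0026  0.0042]
bar 107 0.0334341666953662
bread [ 0.0046 -0.0044  0.0232] [[ 0.0039 -0.0478]
 [ 0.102   0.0475]] 0.023588420905534965
side leaf floor 391 [-0.046   0.0022  0.0035]
bar 105 0.031626612493551476
bread [ 0.0015 -0.0009  0.0227] [[ 0.0037 -0.0482]
 [ 0.1004  0.0429]] 0.02276500639146188
```

The leaf is at about 0.05 rad. I'll lower the last 10 mm, open, and retreat straight up.

```bash
python3 inch.py '[[[0,0,0,0,0,0.004,0.01],[0,0,0,0,0,0.008,0.01],[0,0,0,0,0,0.011,0.01],[0,0,0,0,0,0.011,0.01],[0,0,0,0,0,0.011,0.022],[0,0,0,0,0,0.011,0.024],[0,0,0,0,0,0.011,0.03],[0,0,0,0,0,0.011,0.05],[0,0,0,0,0,0.011,0.06],[0,0,0,0,0,0.011,0.06]]]'
python3 inch.py '[[[0,0,0,0,0,-0.01,0.06],[0,0,0,0,0,-0.03,0.06],[0,0,0,0,0,-0.06,0.06],[0,0,0,0,0,-0.1,0.06],[0,0,0,0,0,-0.14,0.06],[0,0,0,0,0,-0.18,0.06],[0,0,0,0,0,-0.18,0.06],[0,0,0,0,0,-0.18,0.06]]]'
python3 lev.py
python3 - <<'E'
from h import *
c=load('scene');cv2.imwrite('pics/end.png',cv2.resize(c['img'][100:310,160:420],None,fx=2.5,fy=2.5))
E
```

```text
t: 17.98
position: [0.5832, -0.1931, 0.0328]
tool_rot: [[-0.156, 0.988, -0.0], [0.988, 0.156, 0.0], [0.0, -0.0, -1.0]]
force: [1.4, -0.7, 0.5]
width: 0.0598
grip_force: 0.0
t: 18.65
position: [0.5845, -0.1934, 0.2164]
tool_rot: [[-0.155, 0.988, 0.006], [0.988, 0.155, -0.002], [-0.002, 0.005, -1.0]]
force: [-0.6, -0.1, -1.4]
width: 0.06
grip_force: 0.0
scene leaf floor 436 [0.0065 0.0028 0.0044]
bar 107 0.023880124947941204
bread [ 0.0015 -0.0016  0.0234] [[ 0.0049 -0.0472]
 [ 0.1023  0.0474]] 0.02373064293273179
side leaf floor 346 [ 0.0085 -0.0024  0.0036]
bar 76 0.02254444897162293
bread [-0.0037  0.0003  0.023 ] [[ 0.0271 -0.0479]
 [ 0.1008  0.043 ]] 0.022801978721841462
```

View pics/end.png

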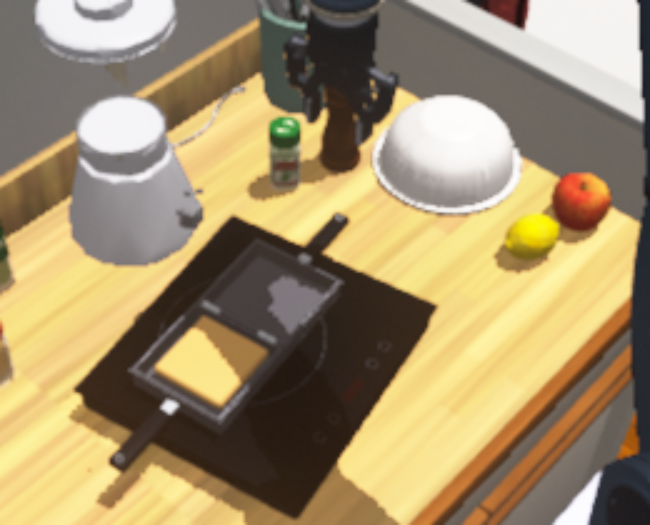

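The pan lies open and flat, with the leaf level at (270,290). The bread lies smooth side up in the other half at (210,360), nothing around it has moved, and the gripper is clear above. I'm handing in.

```bash
python3 -c "
from plant import arm, capture, get_state
print(arm.finish_job())"
```

```text
the job is handed in; nothing more can be done
None
```

The flatbread now lies flat, scored side down, in the other half of the pan, which is open and flat on the hob about 5 mm from where it started; the job is handed in (no verdict was returned) at about 19 s of the 67 s allowed, and the only unplanned event was the bar slipping in the pads, so I opened the fingers and let the half drop the last 0.07 rad or so shut, at an estimated speed below 4 rad/s (not measured).

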